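Tap a tapered sample arbor home in the analyser's spindle

ROBOT

A 6-joint arm with a two-finger parallel gripper is mounted at the origin on the work surface. World frame = base frame: x ahead of the robot, y to its left, z up, the work surface at z = 0. Lengths are in mm, angles in degrees, forces in N, time in s.
With the tool pointing down it reaches from about 350 to 850 mm from the base axis. Payload 8.1 kg.
Tool frame: the origin (TCP) lies at the centre of the arm's flange, where the gripper is bolted on; the fingertips stand 173 mm ahead of it and the grasp point (between the pads) lies 155 mm ahead of it; z points along the fingers, y is the line along which they close (so a half turn about z gives the same grasp; the last joint's range is limited). The gripper opens to 85 mm and grips with 20 to 120 N. Pads are 22 mm wide; open, the fingers measure 114 mm over their backs; the gripper's body (76 mm by 85 mm) begins 54 mm behind the grasp point. The pads swing forward as they close: fully open they stand 13 mm farther back than shut.
Start: joints at [-79.951, 7.471, 85.268, -0, 87.261, -4.893], TCP at [154.733, -579.711, 404.692] pointing down, gripper open.
Joint ranges: [-169.43, 169.43], [-51.17, 129.36], [1.28, 143.12], [-76.62, 256.62], [0, 156.53], [-152.29, 152.29]. Speed limits (degrees/s): [136.94, 136.94, 159.86, 180, 180, 180].

INTERFACE

Orientations are given as [roll, pitch, yaw] about the fixed x, y, z axes, in that order (R = Rz(yaw) Ry(pitch) Rx(roll)).
In Python, from bench import * gives the robot as it stands.
- The arm moves only by the shell command python3 -m jog 'ROWS' [FORCE]. ROWS is text: rows parted by semicolons, each of 7 numbers parted by spaces: the shift along the tool's x, y, z scaled (see below), then the turn, a rotation vector about the tool's x, y, z scaled (see below), then the closure, from -1 (fully open) to 1 (shut). In form: tx ty tz wx wy wz hand; .... A call has 1 to 5 rows; each row shifts and turns the commanded pose from where the row before left it, along the tool's axes as they then stand; what a row does not reach is not made up. The controller multiplies each number of a shift by 0.1 m and each number of a turn by 60 degrees. A row lasts 1/8 s, in which the tool goes at most 62.5 mm and 10.7 degrees, less where a joint would pass 70% of its speed; a pose out of reach is approached as far as the arm can. A call with a number of a shift or a turn outside -1 to 1 is refused whole. A call with a gripper value outside its range is refused whole. The fingers move at their own pace and stop on an object; FORCE is the grip in N (left out, the last holds). Time passes only in rows, so rows that do not move let the fingers close. It gives the time, the measured TCP pose, the force, the opening and the grip force at its end, in the units of the state.
- sense(): the state, without advancing time (a new reading comes with each control period).
- snapshot(name): name is "scene" or "top" or "wrist"; returns a dict with "img" (420x560x3 uint8, red, green, blue), "fx", "fy", "cx", "cy" (pixels), "dist" ([k1, k2, p1, p2, k3] as OpenCV has them; the pictures are not rectified), "extrinsics" (4x4, takes a point from camera to world coordinates). Camera axes: x right, y down, z forward; pixel columns grow to the right and rows downward; lengths in mm; the calibration is good to about 2 mm. A picture is of the moment at which its call begins. There is no depth.
- hand_in(): hands the job in; it is judged then, once.
The state is a dict: "time": time; "joint_pos": joint angles; "qd": joint speeds; "joint_efforts": joint torques, N m; "tool_pos": TCP position; "tcp_rot": TCP orientation; "ft_force": force on the tool from outside, world axes, zero at the start; "wrist_torque": the same for the moment, N m; "finger_gap": finger opening in mm; "grip_force": force on a finger pad.
Only numpy, scipy, OpenCV 4.12 (cv2) and the standard library are available. Lean on these libraries where they do the work, as an engineer would, in place of code of your own. Each camera call takes 0.05 s, during which the arm holds its last target. There are 200 camera calls.

TASK

Take the blue-capped arbor out of the white rack, rest its tapered shank in the analyser's brass spindle socket without pressing and let go of it; then tap it straight down on its blue cap, in several light strokes that each take it a little deeper, lifting clear between them, until the taper locks, that is until the socket will draw in no further, and leave it standing there untouched. The spindle is delicate: never load it with more than 35 N. Leave the other arbors and the bottle where they are.

Things in the scene. Friction and masses are not known exactly. Their poses are not given: they have to be found in the camera images.
- arbor: The blue-capped steel arbor, 101 mm tall, about 0.22 kg, upright in one of the rack's holes. Origin: centre of its lower end, z up its axis. From there up: tapered shank, 16 mm diameter at the nose, 23 mm at 55 mm; flange, 34 mm diameter, 55 to 59 mm; round grip, 26 mm diameter, to 101 mm, its top 6 mm a flat blue cap.
- arbor_grip (a point): Point on the arbor's axis half-way up its 26 mm round grip, 20 mm below the top of the cap and 22 mm above the flange: the place to hold it.
- arbor_nose (a point): Centre of the lower end of the arbor's shank, 81 mm below arbor_grip.
- rack: White plastic rack, fixed, 230 x 80 x 70 mm high. Origin at the centre of its underside; x along its length. Three holes in a row along x, 70 mm apart, hold the arbors, which hang by their flanges on the rack's top, their origins 15 mm above the bench: lift one over 55 mm to free it.
- analyser: White bench analyser, fixed. Origin at bench level on the vertical axis of its spindle. Around it a deck 200 x 200 mm, 85 mm high; on its -y side a housing 155 mm high begins 101 mm from the axis. The spindle socket with its brass sleeve is part of it; over 35 N between arbor and analyser, sideways binding included, harms it.
- socket_ring (a point): Centre of the top of the fixed dark steel ring (62 mm wide, 97 mm above the bench) round the socket. In it stands the brass sleeve, rim at the start anywhere from 12 mm above the ring to 2 mm below it. Its bore, 25 mm wide at the rim, fits the shank with 1 mm play, down to a floor 50 mm below the rim. With the nose on that floor the cap's top is 49 to 63 mm above the ring; 6 mm lower when locked.
- socket_sleeve (a joint): How far the taper has drawn in (m): 0 loose, 0.006 locked on a solid stop. The brass sleeve sinks with the arbor and stays where it is driven. It resists with 8 N at first, rising evenly to 12 N at 0.006, plus 12 N for each 10 mm/s of speed, so a light stroke (15 to 18 N) takes it in 1 to 2 mm; at the stop it is rigid. Under 7 N it stays.
- spare_orange: Orange-capped arbor of the same shape, in another hole of the rack. To be left there. Origin at its lower end.
- spare_green: Green-capped arbor of the same shape, in another hole of the rack. To be left there. Origin at its lower end.
- bottle: White plastic bottle with blue cap, 54 mm diameter, 110 mm high, standing on the bench. To be left there. Origin at the centre of its underside.

How it is judged (in metres and radians):
On the way, in this order (a step that is already met when the one before it is completed fails the run):
1. the arbor's shank rests in the socket, upright and let go, with the taper not yet drawn in (less than 2 mm) (z of arbor_nose in the frame of socket_ring below -0.0355 m and horizontal distance between arbor_nose and socket_ring below 0.004 m and angle between arbor's own z axis and vertical below 0.08 rad and contact force between the fingers and arbor below 0.2 N and value of joint socket_sleeve below 0.002 m), for 0.2 s.
2. the first strokes have drawn the taper in part of the way (2 to 5 mm) and are lifted clear of the arbor (value of joint socket_sleeve between 0.002 and 0.005 m and contact force between the fingers and arbor below 0.2 N), for 0.05 s.
3. the taper is driven in to at least 5.2 of its 6 mm (value of joint socket_sleeve above 0.0052 m), for 0.1 s.
At the end, for the whole second after the job is handed in: The blue-capped arbor stands in the spindle socket, on its axis within 4 mm and upright within 0.06 rad, its nose at least 41.5 mm below the ring's top, the taper drawn in at least 5.2 of its 6 mm, at rest and untouched; the other arbors and the bottle are within 20 mm of their starting places (value of joint socket_sleeve above 0.0052 m and z of arbor_nose in the frame of socket_ring below -0.0415 m and horizontal distance between arbor_nose and socket_ring below 0.004 m and angle between arbor's own z axis and vertical below 0.06 rad and linear speed of arbor below 0.01 m/s and contact force between the fingers and arbor below 0.2 N and distance of each of spare_orange, spare_green, bottle from where it was at the start of the episode below 0.02 m).
It fails at once if the spindle is loaded with more than 35 N by the arbor (contact force between arbor and analyser above 35 N).
It fails at once if another arbor or the bottle is moved by more than 30 mm (distance of any of spare_orange, spare_green, bottle from where it was at the start of the episode above 0.03 m).
It also fails if it takes over 72 s, if anything falls off the work surface, if the arm or the gripper's body presses on something with over 40 N, if the wrist force passes 120 N, or if a joint passes its speed limit or range.

## Working session

There is one attempt and no reset: what is moved stays moved. The work goes in short steps, Python scripts to look and compute and a shell command to move; the robot and the scene stay as the last step left them, time stands still between calls to the robot, and variables do not carry over. Pictures are saved under pics/ and viewed, at most 10 in all, crops included, and the job is handed in when it is done.

```bash
mkdir -p pics; cat > h.py <<'E'
from bench import *
import numpy as np, cv2
def shot(n,f,crop=None,scale=1):
    s=snapshot(n); im=s["img"][:,:,::-1].copy()
    np.savez('pics/'+f+'.npz',**{k:np.array(v) for k,v in s.items()})
    cv2.imwrite('pics/'+f+'.png',im); return s
def ray(s,u,v):
    K=np.array([[s["fx"],0,s["cx"]],[0,s["fy"],s["cy"]],[0,0,1]],float)
    p=cv2.undistortPoints(np.array([[[u,v]]],float),K,np.array(s["dist"],float))[0,0]
    T=np.array(s["extrinsics"]); return T[:3,3],T[:3,:3]@np.array([p[0],p[1],1])
def atz(s,u,v,z):
    o,d=ray(s,u,v); return o+d*(z-o[2])/d[2]
def load(f): return dict(np.load('pics/'+f+'.npz'))
def crop(f,x,y,w,h,k):
    im=cv2.imread('pics/'+f+'.png')[y:y+h,x:x+w]
    cv2.imwrite('pics/'+f+'_c.png',cv2.resize(im,None,fx=k,fy=k,interpolation=cv2.INTER_CUBIC))
E
python3 - <<'E'
from h import *
s=sense(); print({k:np.round(v,2) for k,v in s.items()})
a=[shot(n,n+'0') for n in ("top","scene")]
for x in a: print(np.round(x["extrinsics"],2),x["fx"])
cv2.imwrite('pics/both.png',cv2.resize(np.hstack([x["img"][:,:,::-1] for x in a]),(800,300)))
E
```

```text
{'time': np.float64(0.0), 'joint_pos': array([-79.95,   7.52,  85.33,  -0.  ,  87.26,  -4.89]), 'qd': array([-0.06,  0.08, -0.07, -0.05, -0.08,  0.07]), 'joint_efforts': array([-0.000e+00, -5.694e+01, -5.005e+01, -0.000e+00,  2.000e-02,
       -0.000e+00]), 'tool_pos': array([ 154.69, -579.46,  403.63]), 'tcp_rot': array([-1.7989e+02, -1.0000e-02,  1.4940e+01]), 'ft_force': array([ 0.1 , -0.33,  0.94]), 'wrist_torque': array([-0.05,  0.02,  0.01]), 'grip_force': np.float64(0.0), 'finger_gap': np.float64(85.51)}
[[ 1.1000e-01 -9.7000e-01  2.1000e-01  4.3220e+02]
 [-9.9000e-01 -1.1000e-01  2.0000e-02  1.9300e+00]
 [ 0.0000e+00 -2.2000e-01 -9.8000e-01  9.2847e+02]
 [ 0.0000e+00  0.0000e+00  0.0000e+00  1.0000e+00]] 511.5114170347749
[[ 7.70000e-01  4.30000e-01 -4.70000e-01  1.05534e+03]
 [ 6.30000e-01 -5.10000e-01  5.80000e-01 -5.57540e+02]
 [ 1.00000e-02 -7.50000e-01 -6.60000e-01  7.05780e+02]
 [ 0.00000e+00  0.00000e+00  0.00000e+00  1.00000e+00]] 482.97937765453923
```

View pics/top0.png

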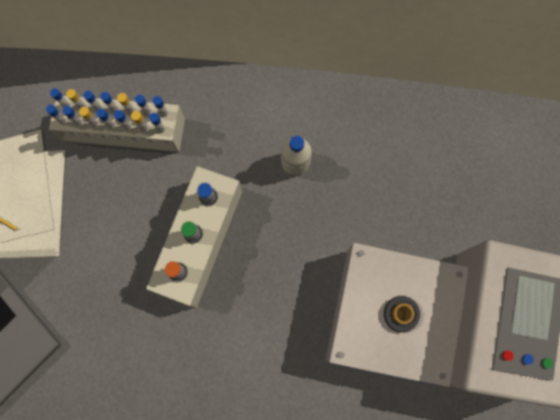

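View pics/scene0.png

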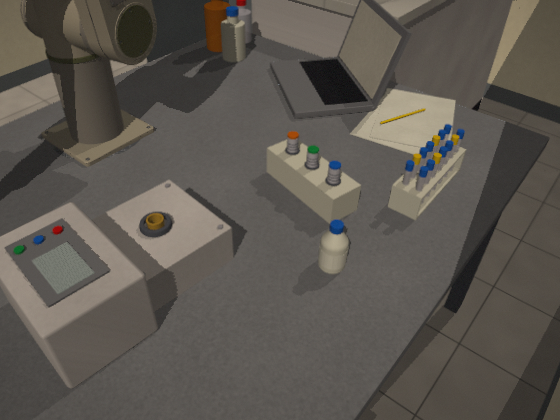

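The top view shows the rack's blue cap at about (205,190), green at (190,230) and orange at (174,269). The ring is at (402,314) and the bottle cap at (297,144). In the scene view, blue is at (335,166) and the ring at (155,224).

```bash
python3 - <<'E'
from h import *
t=load('top0');s=load('scene0')
for n,u,v,z in [('blue',205,189,116),('green',190,229,116),('or',174,268,116),('ring',402,314,97),('deckc1',360,248,85),('deckc2',332,362,85),('hous',478,245,155)]: print(n,np.round(atz(t,u,v,z),1))
for n,u,v,z in [('blue',335,165,116),('green',314,150,116),('or',293,135,116),('ring',155,224,97)]: print('s',n,np.round(atz(s,u,v,z),1))
w=shot('wrist','w0');print(np.round(w['extrinsics'],3),w['fx'],w['cx'],w['cy'])
E
```

```text
blue [646.  156.1 116. ]
green [576.6 171.  116. ]
or [510.5 187.6 116. ]
ring [ 477.8 -185.8   97. ]
deckc1 [ 580.8 -110.4   85. ]
deckc2 [390.4 -80.8  85. ]
hous [ 592.6 -286.8  155. ]
s blue [651.8 150.2 116. ]
s green [587.2 165.9 116. ]
s or [517.3 183.1 116. ]
s ring [ 488.8 -193.2   97. ]
[[ 2.58000e-01 -9.28000e-01 -2.69000e-01  2.23143e+02]
 [-9.66000e-01 -2.48000e-01 -7.00000e-02 -5.61373e+02]
 [-1.00000e-03  2.78000e-01 -9.61000e-01  3.72195e+02]
 [ 0.00000e+00  0.00000e+00  0.00000e+00  1.00000e+00]] 369.9643501977176 281.6690104129242 206.2482524990817
```

```bash
cat >> h.py <<'E'
from scipy.spatial.transform import Rotation as Rn
def togo(target,yaw=None):
    s=sense(); R=Rn.from_euler('xyz',s["tcp_rot"],degrees=True).as_matrix()
    d=R.T@(np.array(target)-s["tool_pos"]); print("t",s["time"],"pos",np.round(s["tool_pos"],1),"rot",np.round(s["tcp_rot"],2),"F",np.round(s["ft_force"],1),"gap",round(float(s["finger_gap"]),1),"units to go",np.round(d/100,3))
    if yaw is not None:
        print("turn units",np.round(np.degrees((Rn.from_matrix(R).inv()*Rn.from_euler('xyz',[180,0,yaw],degrees=True)).as_rotvec())/60,4))
E
python3 -m jog '0 0 0 0 0 0.157 -1; 0 0 0 0 0 0.157 -1; 0 0 0 0 0 0.157 -1'; python3 -c "
from h import *
togo([649,153,400],-13.3)"
```

```text
time: 0.52
tool_pos: [154.7, -579.6, 404.2]
tcp_rot: [-180.0, 0.0, -13.6]
ft_force: [-0.5, -0.2, -0.0]
finger_gap: 85.5
grip_force: 0.0
t 0.525 pos [ 154.7 -579.6  404.2] rot [-1.7996e+02  2.0000e-02 -1.3630e+01] F [-0.5 -0.2 -0. ] gap 85.5 units to go [ 3.078 -8.284  0.047]
turn units [-0.0007  0.0003 -0.0054]
```

```bash
python3 -m jog '0.19 -0.52 0 0 0 0 -1; 0.19 -0.52 0 0 0 0 -1; 0.19 -0.52 0 0 0 0 -1; 0.19 -0.52 0 0 0 0 -1; 0.19 -0.52 0 0 0 0 -1' >/dev/null
python3 -m jog '0.19 -0.52 0 0 0 0 -1; 0.19 -0.52 0 0 0 0 -1; 0.19 -0.52 0 0 0 0 -1; 0.19 -0.52 0 0 0 0 -1; 0.19 -0.52 0 0 0 0 -1' | grep pos
python3 -m jog '0.19 -0.52 0 0 0 0 -1; 0.19 -0.52 0 0 0 0 -1; 0.19 -0.52 0 0 0 0 -1; 0.19 -0.52 0 0 0 0 -1; 0.19 -0.52 0 0 0 0 -1'; python3 -m jog '0.19 -0.5 0 0 0 0 -1; 0 0 0 0 0 0 -1'
python3 -c "
from h import *
togo([649,153,400],-13.3)
s=shot('wrist','w1');P=cv2.projectPoints
print(np.round(s['extrinsics'],2))"
```

```text
tool_pos: [460.0, -115.7, 404.6]
time: 2.4
tool_pos: [612.5, 115.4, 404.3]
tcp_rot: [180.0, 0.0, -13.3]
ft_force: [-0.4, -0.2, 0.4]
finger_gap: 85.7
grip_force: 0.0
time: 2.65
tool_pos: [642.5, 161.2, 402.2]
tcp_rot: [180.0, 0.2, -13.1]
ft_force: [0.4, -0.9, -0.9]
finger_gap: 85.5
grip_force: 0.0
t 2.65 pos [642.5 161.2 402.2] rot [ 1.7998e+02  1.7000e-01 -1.3110e+01] F [ 0.4 -0.9 -0.9] gap 85.5 units to go [0.082 0.065 0.022]
turn units [0.0004 0.0029 0.0032]
[[-2.3000e-01 -9.3000e-01 -2.7000e-01  7.1140e+02]
 [-9.7000e-01  2.2000e-01  6.0000e-02  1.4502e+02]
 [ 0.0000e+00  2.8000e-01 -9.6000e-01  3.7046e+02]
 [ 0.0000e+00  0.0000e+00  0.0000e+00  1.0000e+00]]
```

View pics/w1.png

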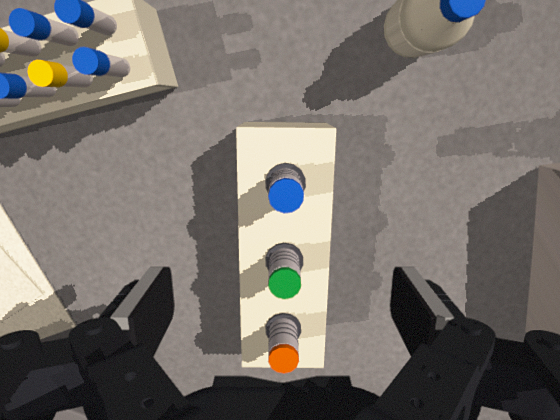

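The wrist view has the blue cap at (286,195), green at (285,283) and orange at (284,359), with the rack aligned to the tool.

```bash
python3 - <<'E'
from h import *
w=load('w1')
b=[atz(w,u,v,116) for u,v in [(286,195),(285,283),(284,359)]]
for x in b: print(np.round(x,1))
print(np.linalg.norm(b[0]-b[2]), np.degrees(np.arctan2(*(b[0]-b[2])[[1,0]])))
# cap top segmentation centroid
im=w['img'].astype(int);m=((im[...,2]-im[...,0]>100)&(np.indices(im.shape[:2])[0]>150)).astype(np.uint8)
print(cv2.connectedComponentsWithStats(m)[2:])
togo([b[0][0],b[0][1],300],-13.2)
E
```

```text
[646.3 156.9 116. ]
[578.8 173.1 116. ]
[511.3 189.5 116. ]
138.94425829305285 -13.594527153924021
(array([[     0,      0,    560,    420, 234270],
       [   269,    179,     35,     34,    930]], dtype=int32), array([[279.47530627, 209.55637512],
       [285.72043011, 195.29892473]]))
t 2.7 pos [642.  159.4 402.9] rot [ 1.7994e+02  1.4000e-01 -1.3180e+01] F [ 0.  -0.4  0.6] gap 85.4 units to go [0.051 0.014 1.028]
turn units [0.0011 0.0024 0.0003]
```

```bash
python3 -m jog '0.05 0.02 0.3 0 0 0 -1; 0 0 0.4 0 0 0 -1; 0 0 0.4 0 0 0 -1; 0 0 0.3 0 0 0 -1; 0 0 0 0 0 0 -1' >/dev/null
python3 -c "
from h import *
togo([646.7,156.7,251],-13.3)"
```

```text
t 3.325 pos [644.4 153.4 261.6] rot [179.85   0.32 -13.39] F [0.5 0.3 0.2] gap 85.7 units to go [ 0.015 -0.038  0.106]
turn units [ 0.0025  0.0054 -0.0014]
```

```bash
python3 -m jog '0.015 -0.03 0.1 0 0 0 -1; 0 0 0 0 0 0 -1; 0 0 0 0 0 0 -1' >/dev/null
python3 -c "
from h import *
togo([646.7,156.7,251],-13.3)
togo([646.7,156.7,251],-13.3)"
```

```text
t 3.7 pos [648.8 157.5 256. ] rot [-1.7996e+02 -1.0000e-01 -1.3310e+01] F [-0.6 -0.5 -0.9] gap 85.0 units to go [-0.018  0.012  0.05 ]
turn units [-0.0006 -0.0017 -0.0002]
t 3.7 pos [648.8 157.5 256. ] rot [-1.7996e+02 -1.0000e-01 -1.3310e+01] F [-0.6 -0.5 -0.9] gap 85.0 units to go [-0.018  0.012  0.05 ]
turn units [-0.0006 -0.0017 -0.0002]
```

```bash
for i in 1 2 3; do python3 -m jog '0 0 0 0 0 0 -1' | grep -E "pos|force: \["; done
```

```text
tool_pos: [648.6, 157.5, 255.6]
ft_force: [-0.3, -0.8, 0.1]
tool_pos: [648.4, 157.5, 255.1]
ft_force: [0.1, -0.3, -0.3]
tool_pos: [648.3, 157.4, 254.8]
ft_force: [-0.7, 0.0, 0.1]
```

```bash
python3 -m jog '-0.01 0.01 0.02 0 0 0 1; 0 0 0 0 0 0 1; 0 0 0 0 0 0 1; 0 0 0 0 0 0 1; 0 0 0 0 0 0 1' 40;  python3 -m jog '0 0 0 0 0 0 1; 0 0 0 0 0 0 1'
```

```text
time: 4.7
tool_pos: [647.2, 156.7, 252.8]
tcp_rot: [-180.0, -0.0, -13.3]
ft_force: [-0.2, 0.4, -0.4]
finger_gap: 24.8
grip_force: 39.5
time: 4.95
tool_pos: [647.1, 156.7, 252.8]
tcp_rot: [-180.0, -0.0, -13.3]
ft_force: [-0.2, 0.6, 0.2]
finger_gap: 25.0
grip_force: 39.5
```

```bash
python3 -m jog '0 0 -0.3 0 0 0 1; 0 0 -0.4 0 0 0 1; 0 0 -0.4 0 0 0 1; 0 0 -0.35 0 0 0 1; 0 0 0 0 0 0 1';  python3 -c "
from h import *
togo([430,-185,398],-13.2)"
```

```text
time: 5.58
tool_pos: [647.8, 156.8, 401.7]
tcp_rot: [-179.9, -0.3, -13.3]
ft_force: [0.4, 0.3, -1.7]
finger_gap: 24.8
grip_force: 39.8
t 5.575 pos [647.8 156.8 401.7] rot [-179.86   -0.34  -13.31] F [ 0.4  0.3 -1.7] gap 24.8 units to go [-1.333  3.828  0.019]
turn units [-0.0024 -0.0057 -0.0019]
```

```bash
python3 -m jog '-0.1 0.3 0 0 0 0 1; -0.14 0.4 0 0 0 0 1; -0.14 0.4 0 0 0 0 1; -0.14 0.4 0 0 0 0 1; -0.14 0.4 0 0 0 0 1' >/dev/null; python3 -m jog '-0.14 0.4 0 0 0 0 1; -0.14 0.4 0 0 0 0 1; -0.14 0.4 0 0 0 0 1; -0.14 0.4 0 0 0 0 1; -0.11 0.3 0 0 0 0 1' >/dev/null;  python3 -m jog '0 0 0 0 0 0 1; 0 0 0 0 0 0 1; 0 0 0 0 0 0 1'; python3 -c "
from h import *
shot('wrist','w2')
togo([485,-188,398],-13.2)"
```

```text
time: 7.2
tool_pos: [430.5, -181.7, 397.0]
tcp_rot: [-180.0, 0.1, -13.3]
ft_force: [-0.0, 0.4, -2.2]
finger_gap: 25.2
grip_force: 40.0
t 7.25 pos [ 430.5 -181.7  397.2] rot [-1.7998e+02  4.0000e-02 -1.3240e+01] F [-0.5  0.5 -2.7] gap 25.4 units to go [ 0.545 -0.064 -0.008]
turn units [-0.0004  0.0006 -0.0007]
```

View pics/w2.png

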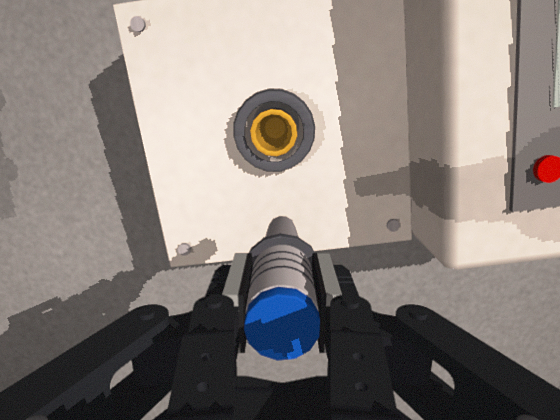

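The wrist view shows the arbor held upright in line with the fingers, cap at (283,324) and nose near (283,222). The ring is around (274,129) with the brass rim inside it, so I'm enlarging that.

```bash
python3 -c "
from h import *
crop('w2',220,75,110,110,5)"
```

```text
(no output)
```

View pics/w2_c.png

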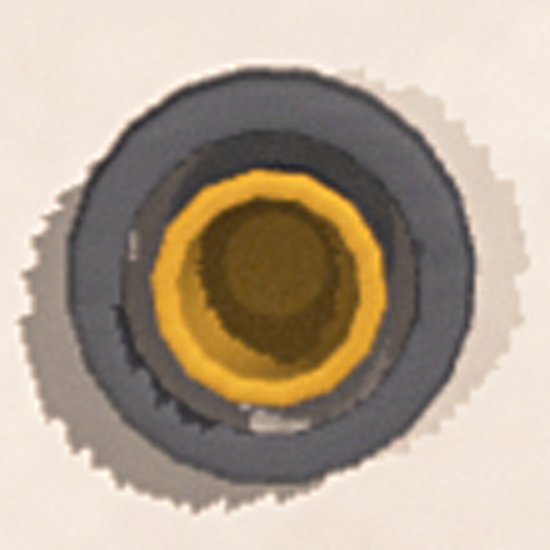

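The crop shows the ring spanning columns 70–474 and rows 68–485. The brass rim's outer edge spans 150–386 by 168–408, and parallax suggests it stands high above the ring.

```bash
python3 - <<'E'
from h import *
from scipy.optimize import least_squares
w=load('w2');K=np.array([[w['fx'],0,w['cx']],[0,w['fy'],w['cy']],[0,0,1]],float);E=np.linalg.inv(w['extrinsics'])
a=np.linspace(0,2*np.pi,200)
def box(x,y,z,r):
    P=np.c_[x+r*np.cos(a),y+r*np.sin(a),z+0*a]
    p=cv2.projectPoints(P,cv2.Rodrigues(E[:3,:3])[0],E[:3,3].copy(),K,w['dist'])[0][:,0]
    return np.array([p[:,0].min(),p[:,0].max(),p[:,1].min(),p[:,1].max()])
def c(l): return np.array([220+l[0]/5,220+l[1]/5,75+l[2]/5,75+l[3]/5])
ring=c([70,474,68,485]); inner=c([183,359,200,382]); outer=c([150,386,168,408])
s=least_squares(lambda q:box(q[0],q[1],97,q[2])-ring,[485,-188,31]);print('ring',s.x,s.fun)
x0=s.x
s=least_squares(lambda q:box(q[0],q[1],97+q[2],12.5)-inner,[485,-188,5]);print('inner',s.x,s.fun)
s=least_squares(lambda q:box(x0[0],x0[1],97+q[0],q[1])-outer,[5,16]);print('outer',s.x,s.fun)
# arbor cap: expected grip geometry check
t=sense();print(t['tool_pos'],atz(w,283,324,t['tool_pos'][2]-237.8+101), 'nose',atz(w,283,224,t['tool_pos'][2]-237.8))
togo([x0[0],x0[1],t['tool_pos'][2]],-13.3)
E
```

```text
ring [ 478.99404026 -187.7660956    29.12994153] [-0.36250808  0.36238095  0.34795932 -0.36758575]
inner [ 478.072044   -187.49856803    4.84393915] [-0.18938506  0.1893541   0.18478905 -0.1892877 ]
outer [13.21823242 16.08656877] [0.3712852  0.47054065 0.14205038 0.05028872]
[ 430.51418157 -181.72939037  397.22723142] [ 430.6709952  -182.23231537  260.42723142] nose [ 430.50538388 -182.50935988  159.42723142]
t 7.25 pos [ 430.5 -181.7  397.2] rot [-1.7998e+02  4.0000e-02 -1.3240e+01] F [-0.5  0.5 -2.7] gap 25.4 units to go [ 0.486 -0.052 -0.   ]
turn units [-0.0004  0.0006  0.0009]
```

```bash
python3 -m jog '0.25 -0.03 0 0 0 0 1; 0.23 -0.03 0 0 0 0 1; 0 0 0.2 0 0 0 1; 0 0 0.2 0 0 0 1; 0 0 0 0 0 0 1' >/dev/null; python3 -m jog '0 0 0 0 0 0 1; 0 0 0 0 0 0 1; 0 0 0 0 0 0 1; 0 0 0 0 0 0 1'; python3 -c "
from h import *
shot('wrist','w3');crop('w3',200,100,160,120,5)
togo([479,-187.8,356],-13.3)"
```

```text
time: 8.38
tool_pos: [478.3, -187.8, 358.2]
tcp_rot: [180.0, -0.0, -13.3]
ft_force: [-0.5, -0.4, -2.4]
finger_gap: 24.7
grip_force: 40.1
t 8.425 pos [ 478.3 -187.7  358. ] rot [ 1.800e+02 -3.000e-02 -1.332e+01] F [-0.8 -0.2 -2.7] gap 24.9 units to go [ 0.007 -0.001  0.02 ]
turn units [ 0.0001 -0.0004 -0.0003]
```

View pics/w3_c.png

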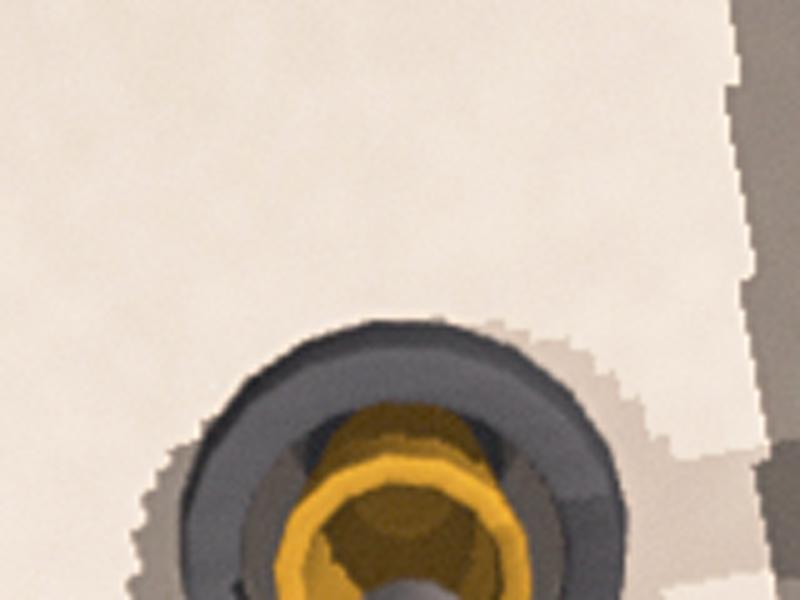

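The brass sleeve stands well above the ring here, and the nose is just at the crop's bottom edge, so I'm cropping lower.

```bash
python3 -c "
from h import *
crop('w3',220,160,130,100,6)"
```

```text
(no output)
```

View pics/w3_c.png

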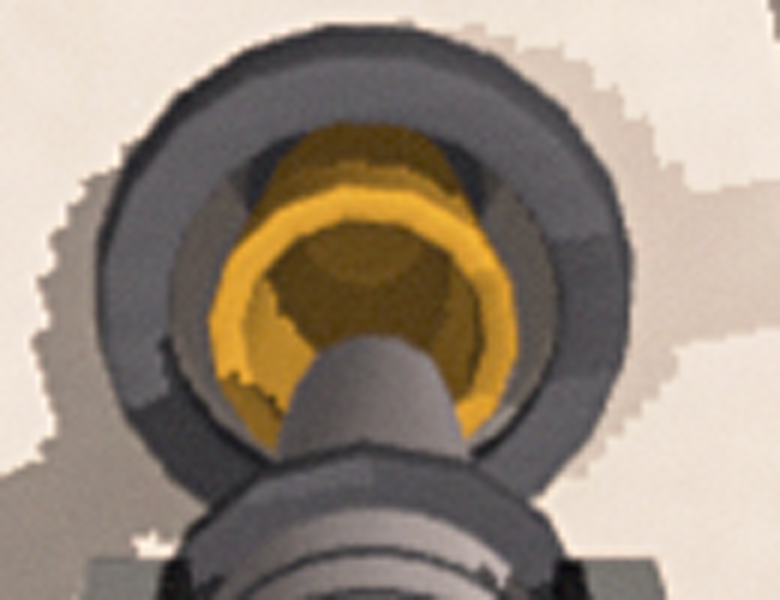

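The crop shows the rim's outer edge from column 210 to 518 with its top at row 185. The nose's far edge is at row 335, centred near column 374, so the socket is about 1 mm to the left.

```bash
python3 - <<'E'
from h import *
from scipy.optimize import least_squares
a=np.linspace(0,2*np.pi,200)
def box(w,x,y,z,r):
    K=np.array([[w['fx'],0,w['cx']],[0,w['fy'],w['cy']],[0,0,1]],float);E=np.linalg.inv(w['extrinsics'])
    p=cv2.projectPoints(np.c_[x+r*np.cos(a),y+r*np.sin(a),z+0*a],cv2.Rodrigues(E[:3,:3])[0],E[:3,3].copy(),K,w['dist'])[0][:,0]
    return np.array([p[:,0].min(),p[:,0].max(),p[:,1].min(),p[:,1].max()])
w2,w3=load('w2'),load('w3')
o2=np.array([220+30,220+386/5,75+168/5,75+408/5]);o3=np.array([255,306.3,190.8])
r3=np.array([220+98/6,220+630/6]); r2=np.array([220+14,220+474/5,75+68/5,75+485/5])
def f(q): return np.r_[box(w2,*q)-o2,box(w3,*q)[:3]-o3]
s=least_squares(f,[479,-188,105,16]);print('rim',s.x.round(2),s.fun.round(2))
n=np.array([215.8]); 
t=[478.3,-187.7,358.0-237.8]
print('nose pred',box(w3,*t,8).round(1),'seen top 215.8, centre col 282.3')
for d in(-2,-1,1,2): print(d,box(w3,t[0]+d*.973,t[1]-d*.23,t[2],8)[2].round(1))
togo([s.x[0],s.x[1],356],-13.3)
E
```

```text
rim [ 478.59 -187.29  103.62   16.39] [ 0.19 -0.02  0.2  -0.2  -0.36  0.2  -0.  ]
nose pred [267.7 294.9 211.8 237.5] seen top 215.8, centre col 282.3
-2 215.1
-1 213.5
1 210.2
2 208.5
t 8.425 pos [ 478.3 -187.7  358. ] rot [ 1.800e+02 -3.000e-02 -1.332e+01] F [-0.8 -0.2 -2.7] gap 24.9 units to go [ 0.002 -0.005  0.02 ]
turn units [ 0.0001 -0.0004 -0.0003]
```

```bash
python3 -m jog '0.01 -0.01 0 0 0 0 1; 0 0 0.1 0 0 0 1; 0 0 0.1 0 0 0 1; 0 0 0 0 0 0 1; 0 0 0 0 0 0 1'; python3 -m jog '0 0 0.08 0 0 0 1; 0 0 0 0 0 0 1;0 0 0 0 0 0 1'
```

```text
time: 9.05
tool_pos: [479.4, -186.9, 337.5]
tcp_rot: [-180.0, 0.0, -13.3]
ft_force: [-0.1, 0.5, -1.9]
finger_gap: 25.1
grip_force: 40.1
time: 9.43
tool_pos: [479.4, -186.9, 329.7]
tcp_rot: [-180.0, 0.0, -13.3]
ft_force: [-0.2, -0.3, -2.2]
finger_gap: 24.8
grip_force: 40.1
```

```bash
for i in 1 2; do python3 -m jog '0 0 0.05 0 0 0 1; 0 0 0.05 0 0 0 1; 0 0 0 0 0 0 1' | grep -E "_pos|_force|rot"; done; python3 -m jog '0 0 0.04 0 0 0 1; 0 0 0 0 0 0 1' | grep -E "_pos|_force"
```

```text
tool_pos: [479.2, -186.8, 318.9]
tcp_rot: [-180.0, 0.1, -13.3]
ft_force: [-0.4, -0.1, -2.1]
grip_force: 40.1
tool_pos: [479.2, -186.8, 309.0]
tcp_rot: [-180.0, 0.1, -13.3]
ft_force: [0.0, 0.3, -2.3]
grip_force: 40.1
tool_pos: [479.3, -186.9, 305.4]
ft_force: [1.1, 0.2, -4.0]
grip_force: 40.1
```

```bash
for i in 1 2; do python3 -m jog '0 0 0 0 0 0 1' | grep -E "_pos|_force: \["; done; for i in 1 2 3; do python3 -m jog '0 0 0.02 0 0 0 1; 0 0 0 0 0 0 1' | grep -E "_pos|_force: \["; done
```

```text
tool_pos: [479.4, -187.0, 305.7]
ft_force: [-0.1, 0.5, -2.5]
tool_pos: [479.5, -187.0, 305.8]
ft_force: [-0.4, 0.5, -1.9]
tool_pos: [479.4, -186.9, 303.5]
ft_force: [0.2, 0.1, -3.2]
tool_pos: [479.4, -186.9, 301.5]
ft_force: [1.1, -0.2, -2.4]
tool_pos: [479.5, -187.0, 299.6]
ft_force: [2.3, -0.2, -3.0]
```

```bash
python3 -m jog '0.008 0 0 0 0 0 1; 0 0 0 0 0 0 1' | grep -E "_pos|_force: \["; for i in 1 2 ; do python3 -m jog '0 0 0.015 0 0 0 1; 0 0 0 0 0 0 1' | grep -E "_pos|_force: \["; done
```

```text
tool_pos: [480.2, -187.1, 299.6]
ft_force: [0.6, 0.4, -2.4]
tool_pos: [480.1, -187.1, 298.0]
ft_force: [0.1, -0.9, -2.2]
tool_pos: [480.1, -187.1, 296.5]
ft_force: [-0.3, 0.2, -2.0]
```

```bash
for i in 1 2 3; do python3 -m jog '0 0 0.01 0 0 0 1; 0 0 0 0 0 0 1' | grep -E "_pos|_force: \["; done
```

```text
tool_pos: [480.2, -187.1, 295.6]
ft_force: [-0.3, -0.8, -2.7]
tool_pos: [480.2, -187.1, 294.6]
ft_force: [0.5, -0.4, -2.2]
tool_pos: [480.2, -187.1, 293.6]
ft_force: [0.2, -0.1, -2.5]
```

```bash
for i in 1 2 3 4; do python3 -m jog '0 0 0.008 0 0 0 1; 0 0 0 0 0 0 1' | grep -E "_pos|_force: \["; done
```

```text
tool_pos: [480.2, -187.1, 292.8]
ft_force: [0.3, -0.6, -2.5]
tool_pos: [480.2, -187.2, 292.1]
ft_force: [-0.3, -0.4, -3.0]
tool_pos: [480.4, -187.2, 291.9]
ft_force: [-1.3, -0.5, 4.1]
tool_pos: [480.5, -187.2, 291.4]
ft_force: [-1.6, 0.8, 5.0]
```

```bash
python3 -m jog '0 0 -0.006 0 0 0 1; 0 0 0 0 0 0 1; 0 0 0 0 0 0 1' | grep -E "_pos|_force: \["
```

```text
tool_pos: [480.3, -187.2, 291.4]
ft_force: [-0.7, 0.7, 5.7]
```

```bash
python3 -m jog '0 0 -0.006 0 0 0 1; 0 0 0 0 0 0 1; 0 0 0 0 0 0 1' | grep -E "_pos|_force: \["
```

```text
tool_pos: [480.2, -187.1, 291.5]
ft_force: [0.6, -1.7, -1.7]
```

```bash
python3 -m jog '0 0 0 0 0 0 0; 0 0 0 0 0 0 -0.5; 0 0 0 0 0 0 -1;0 0 0 0 0 0 -1;0 0 0 0 0 0 -1'; python3 -m jog '0 0 0 0 0 0 -1;0 0 0 0 0 0 -1;0 0 0 0 0 0 -1' | grep -E "_pos|_force|gap"
```

```text
time: 15.3
tool_pos: [480.2, -187.1, 291.7]
tcp_rot: [-180.0, 0.0, -13.3]
ft_force: [0.4, 0.7, -0.1]
finger_gap: 85.2
grip_force: 0.0
tool_pos: [480.2, -187.1, 291.7]
ft_force: [-0.1, -0.3, 0.1]
finger_gap: 85.1
grip_force: 0.0
```

```bash
python3 -m jog '0 0 -0.2 0 0 0 -1; 0 0 -0.3 0 0 0 -1; 0 0 -0.2 0 0 0 -1; 0 0 0 0 0 0 1; 0 0 0 0 0 0 1'>/dev/null; python3 -m jog '0 0 0 0 0 0 1;0 0 0 0 0 0 1;0 0 0 0 0 0 1;0 0 0 0 0 0 1'; python3 -c "
from h import *
shot('wrist','w4')
togo([480,-187.2,336],-13.3)"
```

```text
time: 16.8
tool_pos: [480.2, -187.1, 361.6]
tcp_rot: [-180.0, 0.0, -13.3]
ft_force: [-0.9, -0.9, 0.2]
finger_gap: -0.0
grip_force: 0.0
t 16.85 pos [ 480.2 -187.1  361.6] rot [-180.      0.    -13.32] F [-0.5  0.2  0.4] gap 0.3 units to go [-0.002  0.001  0.256]
turn units [-0.      0.     -0.0003]
```

View pics/w4.png

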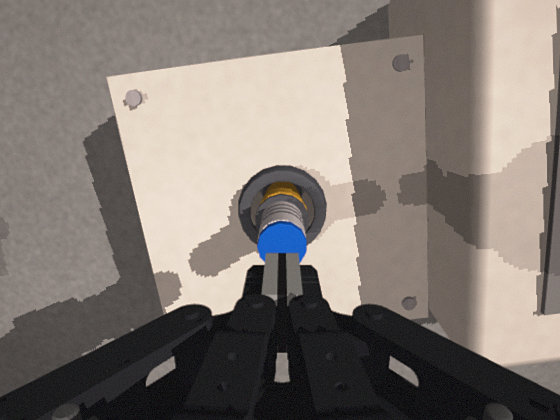

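The arbor stands upright in the socket, cap at about (282,243), with the shut fingertips above its centre.

```bash
python3 -m jog '0 0 0.15 0 0 0 1; 0 0 0.1 0 0 0 1; 0 0 0 0 0 0 1; 0 0 0 0 0 0 1;0 0 0 0 0 0 1' | grep -E "_pos|_force: \["; for i in 1 2 3 4; do python3 -m jog '0 0 0.01 0 0 0 1; 0 0 0 0 0 0 1' | grep -E "_pos|_force: \["; done
```

```text
tool_pos: [480.4, -187.2, 337.2]
ft_force: [-0.0, 0.9, 0.3]
tool_pos: [480.2, -187.1, 335.8]
ft_force: [0.5, 0.1, -0.4]
tool_pos: [480.2, -187.1, 334.6]
ft_force: [0.5, -0.2, -0.4]
tool_pos: [480.2, -187.1, 333.5]
ft_force: [0.4, -0.1, -0.1]
tool_pos: [480.2, -187.1, 332.5]
ft_force: [0.2, 0.1, -0.1]
```

```bash
for i in 1 2 3 ; do python3 -m jog '0 0 0.01 0 0 0 1; 0 0 0 0 0 0 1' | grep -E "_pos|_force: \["; done
```

```text
tool_pos: [480.2, -187.1, 331.6]
ft_force: [-0.5, 0.2, -0.1]
tool_pos: [480.2, -187.1, 330.6]
ft_force: [0.2, -0.3, 0.2]
tool_pos: [480.2, -187.1, 329.6]
ft_force: [-0.0, 0.8, 0.9]
```

```bash
for i in 1 2 3 ; do python3 -m jog '0 0 0.007 0 0 0 1; 0 0 0 0 0 0 1' | grep -E "_pos|_force: \["; done
```

```text
tool_pos: [480.2, -187.1, 328.9]
ft_force: [0.4, 0.3, -0.3]
tool_pos: [480.2, -187.1, 328.2]
ft_force: [-0.2, 0.5, 0.3]
tool_pos: [480.4, -187.2, 328.1]
ft_force: [-0.3, -0.5, 3.7]
```

```bash
python3 -m jog '0 0 0.01 0 0 0 1' | grep -E "_pos|_force: \[";python3 -m jog '0 0 0 0 0 0 1' | grep -E "_pos|_force: \["; python3 -m jog '0 0 0.008 0 0 0 1' | grep -E "_pos|_force: \["; python3 -m jog '0 0 0 0 0 0 1' | grep -E "_pos|_force: \["
```

```text
tool_pos: [480.6, -187.3, 327.7]
ft_force: [-0.4, 0.9, 9.3]
tool_pos: [480.6, -187.3, 327.6]
ft_force: [-0.6, -0.0, 5.3]
tool_pos: [480.8, -187.4, 327.2]
ft_force: [-0.5, -0.1, 9.4]
tool_pos: [480.7, -187.3, 327.0]
ft_force: [0.2, 0.5, 6.8]
```

```bash
python3 -m jog '0 0 -0.04 0 0 0 1; 0 0 0 0 0 0 1; 0 0 0 0 0 0 1' | grep -E "_pos|_force: \["; python3 -m jog '0 0 0.03 0 0 0 1; 0 0 0 0 0 0 1' | grep -E "_pos|_force: \["; for i in 1 2 3; do python3 -m jog '0 0 0.01 0 0 0 1' | grep -E "_pos|_force: \["; done;python3 -m jog '0 0 0 0 0 0 1' | grep -E "_pos|_force: \["
```

```text
tool_pos: [480.1, -187.1, 329.4]
ft_force: [0.1, 0.8, 0.6]
tool_pos: [480.3, -187.1, 326.8]
ft_force: [-0.0, 0.9, 1.7]
tool_pos: [480.6, -187.3, 326.6]
ft_force: [-0.6, -0.4, 9.2]
tool_pos: [480.8, -187.4, 326.2]
ft_force: [0.0, 0.8, 9.7]
tool_pos: [480.9, -187.5, 325.6]
ft_force: [0.5, 0.1, 12.2]
tool_pos: [480.8, -187.4, 325.4]
ft_force: [-0.7, 0.1, 9.8]
```

```bash
python3 -m jog '0 0 -0.06 0 0 0 1; 0 0 0 0 0 0 1; 0 0 0 0 0 0 1; 0 0 0 0 0 0 1' | grep -E "_pos|_force: \["; python3 -m jog '0 0 0.05 0 0 0 1; 0 0 0 0 0 0 1; 0 0 0 0 0 0 1' | grep -E "_pos|_force: \["; for i in 1 2; do python3 -m jog '0 0 0.01 0 0 0 1' | grep -E "_pos|_force: \["; done;python3 -m jog '0 0 0 0 0 0 1' | grep -E "_pos|_force: \["
```

```text
tool_pos: [480.1, -187.1, 329.3]
ft_force: [-0.5, -0.4, 0.5]
tool_pos: [480.3, -187.2, 324.9]
ft_force: [-0.6, 0.6, 3.3]
tool_pos: [480.6, -187.3, 324.7]
ft_force: [0.0, -0.2, 9.8]
tool_pos: [480.8, -187.4, 324.3]
ft_force: [-0.5, -0.3, 12.5]
tool_pos: [480.7, -187.4, 324.2]
ft_force: [-0.6, -0.1, 8.8]
```

```bash
python3 -m jog '0 0 -0.06 0 0 0 1; 0 0 0 0 0 0 1; 0 0 0 0 0 0 1; 0 0 0 0 0 0 1' | grep -E "_pos|_force: \["; python3 -m jog '0 0 0.05 0 0 0 1; 0 0 0 0 0 0 1; 0 0 0 0 0 0 1' | grep -E "_pos|_force: \["; for i in 1 2; do python3 -m jog '0 0 0.01 0 0 0 1' | grep -E "_pos|_force: \["; done;python3 -m jog '0 0 0 0 0 0 1' | grep -E "_pos|_force: \["
```

```text
tool_pos: [480.1, -187.0, 328.3]
ft_force: [-0.0, 0.2, 0.5]
tool_pos: [480.3, -187.2, 323.8]
ft_force: [0.5, -0.5, 2.5]
tool_pos: [480.6, -187.3, 323.7]
ft_force: [0.2, 0.5, 9.4]
tool_pos: [480.8, -187.5, 323.4]
ft_force: [-0.1, 0.4, 12.1]
tool_pos: [480.8, -187.4, 323.3]
ft_force: [-0.6, 0.3, 8.9]
```

```bash
python3 -m jog '0 0 -0.05 0 0 0 1; 0 0 0 0 0 0 1; 0 0 0 0 0 0 1' | grep -E "_pos|_force: \["; python3 -m jog '0 0 0.045 0 0 0 1; 0 0 0 0 0 0 1; 0 0 0 0 0 0 1' | grep -E "_pos|_force: \["; for i in 1 2 3; do python3 -m jog '0 0 0.007 0 0 0 1' | grep -E "_pos|_force: \["; done;python3 -m jog '0 0 0 0 0 0 1' | grep -E "_pos|_force: \["
```

```text
tool_pos: [480.0, -187.1, 326.3]
ft_force: [0.0, -0.6, 0.7]
tool_pos: [480.5, -187.3, 322.8]
ft_force: [-0.5, 0.1, 4.7]
tool_pos: [480.7, -187.4, 322.7]
ft_force: [-0.4, 0.4, 9.6]
tool_pos: [480.9, -187.5, 322.5]
ft_force: [0.9, 0.6, 13.4]
tool_pos: [481.2, -187.6, 322.5]
ft_force: [-0.4, 1.0, 15.8]
tool_pos: [481.2, -187.6, 322.5]
ft_force: [-0.1, -0.6, 13.4]
```

```bash
python3 -m jog '0 0 -0.05 0 0 0 1; 0 0 0 0 0 0 1; 0 0 0 0 0 0 1' | grep -E "_pos|_force: \["; python3 -m jog '0 0 0.045 0 0 0 1; 0 0 0 0 0 0 1; 0 0 0 0 0 0 1' | grep -E "_pos|_force: \["; for i in 1 2; do python3 -m jog '0 0 0.007 0 0 0 1; 0 0 0 0 0 0 1' | grep -E "_pos|_force: \["; done
```

```text
tool_pos: [480.0, -187.0, 324.5]
ft_force: [0.9, -0.2, -0.4]
tool_pos: [481.0, -187.5, 322.5]
ft_force: [0.0, 0.1, 11.2]
tool_pos: [481.2, -187.7, 322.5]
ft_force: [-1.3, -0.5, 13.7]
tool_pos: [481.4, -187.7, 322.4]
ft_force: [-1.6, 1.4, 17.0]
```

Locked: it held 17 N with no further travel. Lifting clear and taking a last look.

```bash
python3 -m jog '0 0 -0.1 0 0 0 1; 0 0 -0.3 0 0 0 1; 0 0 -0.3 0 0 0 1; 0 0 -0.3 0 0 0 1; 0 0 0 0 0 0 1'; python3 -m jog '0 0 0 0 0 0 1; 0 0 0 0 0 0 1' >/dev/null; python3 -c "
from h import *
shot('scene','s5');crop('s5',90,140,290,160,2.7)"
```

```text
time: 27.22
tool_pos: [480.7, -187.4, 421.8]
tcp_rot: [179.9, -0.2, -13.3]
ft_force: [1.1, -0.4, -0.6]
finger_gap: -0.2
grip_force: 0.0
```

View pics/s5_c.png

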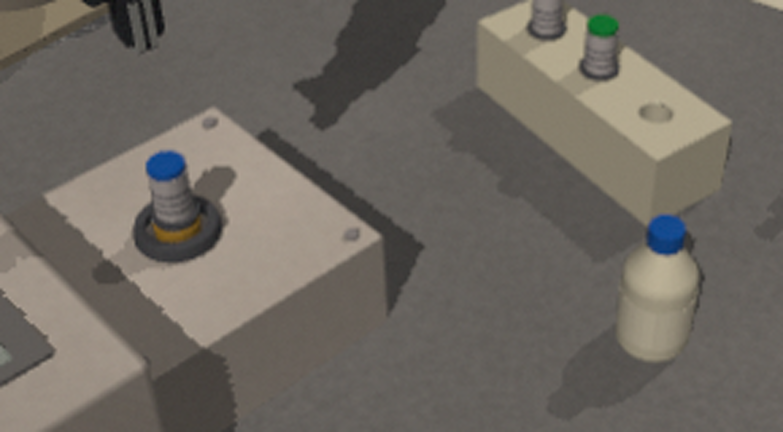

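The blue arbor stands upright in the socket at crop position (168,200). The green and orange spares and the bottle are still in place.

```bash
python3 -c "
from bench import *
print(hand_in())"
```

```text
the job is handed in; nothing more can be done
None
```

The blue-capped arbor stands untouched in the spindle socket, tapped in about 5.7 mm over six light strokes until it held 17 N without moving further; I've handed the job in, and the hand-in gave no verdict.

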